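# Grip a pine block in the cellar's one-hand bar clamp and keep it gripped

### The job

Pump the black trigger of the orange bar clamp, squeezing it against the handle and letting it spring back again and again, until the moving jaw closes on the pine block and grips it against the fixed jaw with roughly 15 N, firm but without crushing the soft wood. Finish while still holding the trigger squeezed, so that the block stays gripped for me to bore. Work the jaw only by the trigger, keep your hand off the jaw and the block, and leave everything else on the bench where it is.

Things in the scene. Friction and masses are not known exactly. Their poses are not given: they have to be found in the camera images.
- stand: wooden frame 110 mm (x) by 350 mm (y), 30 mm high, fixed to the bench, carrying a big orange one-hand bar clamp, handle up. Origin on the bench under the handle (when the clamp is centred); y runs level along the clamp's bar from the handle towards the moving jaw; z up.
- clamp: the clamp's orange body with its upright handle. It rides freely (1 N) up to 30 mm either way along the stand's y, so it centres itself between squeezing fingers. Axes as the stand's, origin on the bench under the handle. Handle 26 mm (x) by 22 mm (y), back face at y = -11 mm, top at 150 mm. Orange cheeks beside the bar are 82 mm high, the jaws' tops 117 mm.
- handle_point (a point): centre of the handle at the height to squeeze, 122 mm above the bench, midway through its 22 mm thickness.
- trigger_grip: the black trigger, between the handle and the fixed jaw: a lever standing up beside the handle with a black cross roll 30 mm wide in x and 14 mm thick, 133 mm high at its top, carried on a pivot 12 mm above the bench. The part to be pushed towards the handle. Origin at its pivot, z along the lever.
- trigger_point (a point): centre of the trigger's cross roll (radius 7 mm), 122 mm high; 40 mm from handle_point along y at rest, 20 mm fully squeezed: handle and trigger measure 58 mm over all at rest, 38 mm squeezed. Squeeze from above, fingers down, closing along the stand's y, one finger behind the handle (y = -11 mm), the other beyond the roll, where about 45 mm are free before the fixed jaw.
- trigger (a joint): 0 at rest (spring return, about 2 N at the roll), 0.18 rad fully squeezed. Each full squeeze and full release moves the jaw one 6 mm tooth. Before contact a squeeze needs about 5 to 6 N. Gripping, the force on the block is about 2 x squeeze - 8 N (11 N gives 14; up to 8 N more when easing off; at the stop no more); a hard full stroke can crush. If let go, the jaw slips back and the grip is lost.
- jaw: the moving jaw, an orange upright 44 mm wide at the far (+y) end of the toothed steel bar, together with the bar. Pumping slides it towards the handle (-y); not to be pushed by hand. Origin on the bench: that of the clamp when fully open (pad face then at y = 191 mm), shifted to -y as the jaw closes.
- pad_face (a point): centre of the front face of the moving jaw's black rubber pad (40 by 42 mm), which faces -y, 94 mm above the bench.
- pad (a joint): how far the sprung pad is pressed into the moving jaw: 0 free, grows when it presses on the block, 8 N per mm (0.002 = 16 N), stop at 0.010. Four red pins behind the pad show it: they disappear into the jaw as the pad is pressed.
- fixed_jaw: the clamp's fixed jaw, with a black rubber face 40 mm wide looking to +y. A screw sets it 0 to 6 mm further out each time (stiff, it does not give). The rubber face lies 110 mm along y from this body's origin.
- fixed_face (a point): centre of the fixed jaw's rubber face, 94 mm above the bench.
- block: the pale pine block to be gripped, 60 mm (x) by 45 mm (y) by 50 mm high, standing loose between the two jaws on the clamp's aluminium ledge (ledge 70 mm above the bench, so its top is at 120 mm). Origin at the centre of its underside. At the start 15 to 36 mm of slack in all remain between it and the two jaws.
- bottle_green: bystander: standing green wine bottle with a red cap, 75 mm diameter, 300 mm high, origin under its centre
- bottle_dark: bystander: standing dark wine bottle with a brass cap, 75 mm diameter, 300 mm high, origin under its centre
- padlock: bystander: red padlock lying flat, 40 by 50 mm with a steel bow, 22 mm high
- mallet: bystander: hammer lying on the bench
- spare_block: bystander: spare pine offcut lying beyond the stand, 50 by 80 by 22 mm
- screwdriver: bystander: screwdriver lying on the robot's side of the stand
- dowel_cup: bystander: terracotta cup, 70 mm diameter, 70 mm high
Things that resemble listed ones, but are neither listed nor needed, are in the scene too. Leave any red or turquoise look-alike of the block alone.

How it is judged:
By the outcome, as a careful person would: the job done as asked, in the order asked, and still so for the second after the job is handed in, while the arm keeps its last pose, push and grip.
It also fails if it takes over 48 s, if anything falls off the work surface, if the arm or the gripper's body presses on something with over 40 N, if the wrist force passes 120 N, or if a joint passes its speed limit or range.

### The arm

A 6-joint arm with a two-finger parallel gripper is mounted at the origin on the work surface. World frame = base frame: x ahead of the robot, y to its left, z up, the work surface at z = 0. Lengths are in m, angles in degrees, forces in N, time in s.
With the tool pointing down it reaches from about 0.35 to 0.875 m from the base axis. Payload 4.2 kg.
Tool frame: the origin (TCP) lies on the centre line of the jaws, within the pads' length; the fingertips stand 25 mm ahead of it and the grasp point (between the pads) lies 6 mm ahead of it (finger_overhang is the distance from the TCP to the fingertips, in m); z points along the fingers, y is the line along which they close (so a half turn about z gives the same grasp; the last joint's range is limited). The gripper opens to 87 mm and grips with 3 to 60 N. Pads are 19 mm wide; open, the fingers measure 117 mm over their backs; the gripper's body (75 mm by 190 mm) begins 51 mm behind the grasp point.
Start: joints at [82.254, 22.042, 0.453, 0, -68.411, -14.817], TCP at [0.24, 0.577, 0.248] pointing down, gripper open.
Joint ranges: [-179.83, 179.83], [-69.29, 118.12], [-61.27, 80.66], [-181.25, 117.63], [-171.15, -9.14], [-177.46, 177.46]. Speed limits (degrees/s): [159.86, 159.86, 180, 180, 180, 180].

### API

Orientations are given as a 3x3 rotation matrix whose columns are the frame's x, y, z axes.
In Python, from station import sense, capture, finish_job, spot_in, tip_of, finger_overhang gives the robot as it stands. The module is installed in compiled form; this text tells all that it offers.
- The arm moves only by the tool servo_tool, never from a script. Its arguments are lists of equal length, an entry for each row: "slide": the shift along the tool's x, y, z in m, a list of three; "spin": the turn about the tool's z in degrees; "grip": the closure, from 0 (fully open) to 1 (shut). A call has exactly 5 rows; each row is the pose to reach, as a shift and turn from the pose commanded when the call began, along the tool's axes at that moment; what a row does not reach only later rows make up. A row lasts 1/12 s, in which the tool goes at most 41.7 mm and 7.16 degrees, less where a joint would pass 70% of its speed; a pose out of reach is approached as far as the arm can. A call with a gripper value outside its range is refused whole. The fingers move at their own pace and stop on an object; the grip force is fixed at half the most. Time passes only in rows, so rows that repeat a pose let the fingers close, or fill a call up. It gives the time, the measured TCP pose, the force, the opening and the grip force at its end, in the units of the state.
- sense(): the state, without advancing time (a new reading comes with each control period).
- capture(name): name is "side" or "top" or "wrist"; returns a dict with "pixels" (384x512x3 uint8, blue, green, red), "depth" (384x512 float32, m along the optical axis (not along the pixel's ray), 0 where there is no reading), "fx", "fy", "cx", "cy" (pixels), "R" (3x3) and "t" (3): a world point X has camera coordinates R X + t; the wrist camera has in their place "hand_eye" (4x4, takes a point from camera to tool coordinates, whose origin is the TCP and whose axes are the flange's). Camera axes: x right, y down, z forward; pixel columns grow to the right and rows downward; lengths in m; the calibration is good to about 2 mm. A picture is of the moment at which its call begins: read the wrist's pose just before it.
- finish_job(): hands the job in; it is judged then, once.
Trained networks look in the newest picture that a camera, given by its name, has taken for a name from the list of things; names that differ only in an ending like _2 or _b are one class to them, and where a whole thing is asked for, a point or a joint stands for the part that bears it (a point fixed in the world has none). Each returns a list of dicts, best first, with "conf" (0 to 1); they miss things now and then, are a little off and sometimes report something else, mostly with a low value. They report only what shows in the picture. A call takes as long as a camera call. They do not tell look-alikes from the thing itself.
- spot_in(thing, camera): "point" ([x, y, z] in m, in world coordinates, good to about 4 mm: the middle of the surface that is visible of it).
- tip_of(thing, camera): "point" ([x, y, z] in m, in world coordinates, good to about 4 mm: a listed point, or the origin of a listed thing).
The state is a dict: "time_s": time; "joints": joint angles; "joint_velocities": joint speeds; "effort": joint torques, N m; "tcp_pos": TCP position; "ee_rot": TCP orientation; "wrist_force": force on the tool from outside, world axes, zero at the start; "moment": the same for the moment, N m; "gripper_width": opening from 0.0 (shut) to 1.0 (fully open); "gripper_force": force on a finger pad.
Only numpy, scipy, OpenCV 4.12 (cv2) and the standard library are available. Lean on these libraries where they do the work, as an engineer would, in place of code of your own. Each camera call takes 0.05 s, during which the arm holds its last target. There are 200 camera calls.

## Working session

There is one attempt and no reset: what is moved stays moved. The work goes in short steps, Python scripts to look and compute and a tool call to move; the robot and the scene stay as the last step left them, time stands still between calls to the robot, and variables do not carry over. Pictures are saved under pics/ and viewed, at most 10 in all, crops included, and the job is handed in when it is done.

Besides the shell and the picture viewer there is one more tool, called after "Call:" by a JSON object that holds its "method" and its "body", one argument or row to a line. servo_tool: Moves the arm, as the interface text tells. Its arguments: {"type":"object","properties":{"slide":{"type":"array"},"spin":{"type":"array"},"grip":{"type":"array"}},"required":["slide","spin","grip"]}

```bash
mkdir -p pics; cat > h.py <<'E'
from station import *
import numpy as np, cv2
def best(f,n,c):
    r=f(n,c); return [(np.round(d["point"],4).tolist(),round(d["conf"],2)) for d in r[:3]]
E
python3 - <<'E'
from h import *
s=sense(); print(s["time_s"],s["tcp_pos"],np.round(s["ee_rot"],3).tolist(),s["gripper_width"],s["wrist_force"],s["gripper_force"],finger_overhang)
ims=[]
for c in("top","side"):
    p=capture(c); cv2.imwrite(f"pics/{c}0.png",p["pixels"])
    for n in("stand","clamp","handle_point","trigger_point","pad_face","fixed_face","block","jaw"): print(c,n,best(tip_of,n,c))
    ims.append(cv2.resize(p["pixels"],(400,300)))
print(sense()["time_s"])
E
```

```text
0.0 [0.23957298 0.57666967 0.24646281] [[0.923, -0.384, -0.001], [-0.384, -0.923, -0.002], [0.0, 0.002, -1.0]] 0.998564252784397 [0.22746187 0.25258407 0.56557514] 0.0 0.025
top stand [([0.5802, 0.0049, -0.0026], 0.94), ([0.6769, 0.3919, -0.0021], 0.16)]
top clamp [([0.5764, 0.0032, 0.0033], 0.96)]
top handle_point [([0.5777, 0.0085, 0.1196], 0.96)]
top trigger_point [([0.5657, 0.0422, 0.1216], 0.36)]
top pad_face [([0.5527, 0.1954, 0.0936], 0.54)]
top fixed_face [([0.5643, 0.1234, 0.1003], 0.39)]
top block [([0.4185, 0.2389, 0.0055], 0.91), ([0.5563, 0.1506, 0.0709], 0.79), ([0.3892, 0.0921, 0.002], 0.72)]
top jaw [([0.5804, 0.0014, -0.0017], 0.61)]
side stand [([0.5793, 0.0041, 0.0012], 0.93), ([0.5804, 0.0041, 0.0], 0.46)]
side clamp [([0.5744, 0.0052, 0.0016], 0.96)]
side handle_point [([0.5758, -0.0001, 0.1236], 0.82)]
side trigger_point [([0.5735, 0.0475, 0.1225], 0.45)]
side pad_face [([0.5858, -0.4332, 0.0057], 0.71), ([0.5543, 0.1874, 0.0903], 0.59)]
side fixed_face [([0.5638, 0.1215, 0.0907], 0.55)]
side block [([0.5554, 0.1478, 0.0697], 0.86), ([0.7157, 0.208, 0.0006], 0.65), ([0.4177, 0.2418, 0.0024], 0.61)]
side jaw [([0.5814, 0.0025, -0.0011], 0.52), ([0.7018, 0.0399, 0.003], 0.44)]
0.9
```

View pics/top0.png

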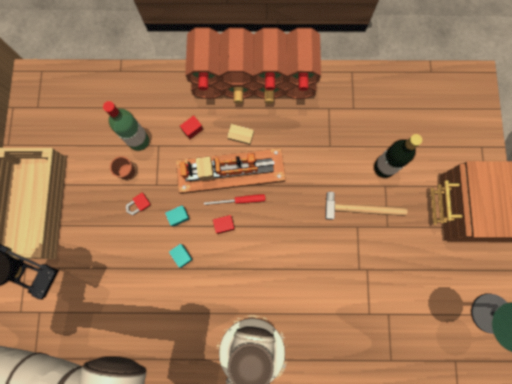

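View pics/side0.png

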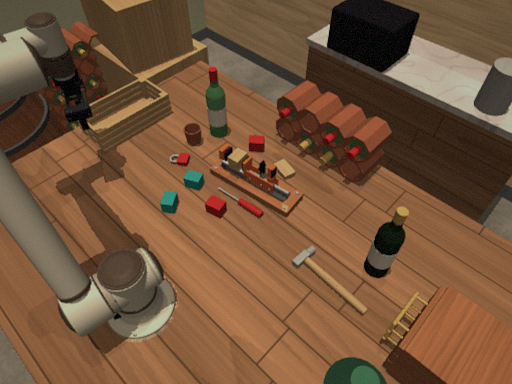

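The stand is at top-view pixels (178–285, 150–190), with the handle near (262,163) and the block at (204,166). The turquoise and red cubes nearer the robot are look-alikes. The bar's y axis is about 7° off world y, and the path from the start pose is clear.

Call:
{"method": "servo_tool", "body": {
  "slide": [
    [0.0261,0.0192,0],
    [0.0522,0.0383,0],
    [0.0783,0.0575,0],
    [0.1044,0.0766,0],
    [0.1305,0.0958,0]
  ],
  "spin": [0,0,0,0,0],
  "grip": [0,0,0,0,0]
}}

```text
time_s: 1.32
tcp_pos: [0.324, 0.4373, 0.2477]
ee_rot: [[0.924, -0.383, 0.0], [-0.383, -0.924, 0.0], [0.0, -0.0, -1.0]]
wrist_force: [0.7, -0.1, -0.6]
gripper_width: 1.0
gripper_force: 0.0
```

Call:
{"method": "servo_tool", "body": {
  "slide": [
    [0.0261,0.0192,0],
    [0.0522,0.0383,0],
    [0.0783,0.0575,0],
    [0.1044,0.0766,0],
    [0.1305,0.0958,0]
  ],
  "spin": [0,0,0,0,0],
  "grip": [0,0,0,0,0]
}}

```text
time_s: 1.73
tcp_pos: [0.4079, 0.2986, 0.2479]
ee_rot: [[0.924, -0.383, 0.0], [-0.383, -0.924, 0.0], [0.0, -0.001, -1.0]]
wrist_force: [1.0, 0.2, -0.5]
gripper_width: 0.998
gripper_force: 0.0
```

Call:
{"method": "servo_tool", "body": {
  "slide": [
    [0.0261,0.0192,0],
    [0.0522,0.0383,0],
    [0.0783,0.0575,0],
    [0.1044,0.0766,0],
    [0.1305,0.0958,0]
  ],
  "spin": [0,0,0,0,0],
  "grip": [0,0,0,0,0]
}}

```text
time_s: 2.15
tcp_pos: [0.4916, 0.1601, 0.2479]
ee_rot: [[0.924, -0.383, 0.001], [-0.383, -0.924, 0.0], [0.0, -0.001, -1.0]]
wrist_force: [0.4, 0.6, -0.7]
gripper_width: 0.999
gripper_force: 0.0
```

Call:
{"method": "servo_tool", "body": {
  "slide": [
    [0.0261,0.0192,0],
    [0.0522,0.0383,0],
    [0.0783,0.0575,0],
    [0.1044,0.0766,0],
    [0.1305,0.0958,0]
  ],
  "spin": [-6,-12,-18,-24,-29.8],
  "grip": [0,0,0,0,0]
}}

```text
time_s: 2.57
tcp_pos: [0.5754, 0.0215, 0.2477]
ee_rot: [[0.991, 0.131, 0.0], [0.131, -0.991, 0.0], [0.0, -0.0, -1.0]]
wrist_force: [1.0, 0.1, -0.3]
gripper_width: 0.999
gripper_force: 0.0
```

```bash
cat >> h.py <<'E'
def wrist(tag,names=("handle_point","trigger_point","pad_face","fixed_face","block")):
    s=sense(); p=capture("wrist"); cv2.imwrite(f"pics/{tag}.png",p["pixels"])
    R=np.array(s["ee_rot"]); t=np.array(s["tcp_pos"])
    for n in names:
        for d in tip_of(n,"wrist")[:3]:
            print(n,np.round(d["point"],4).tolist(),round(d["conf"],2),"tool mm",np.round(1e3*R.T@(np.array(d["point"])-t),1).tolist())
    print(s["time_s"],np.round(t,4),np.round(R,3).tolist(),np.round(s["wrist_force"],2),s["gripper_force"],s["gripper_width"])
    return p,R,t
E
python3 - <<'E'
from h import *
p,R,t=wrist("w1"); print(np.round(p["hand_eye"],3).tolist(),p["fx"])
E
```

```text
handle_point [0.5802, 0.0054, 0.1187] 0.8 tool mm [2.6, 16.6, 129.0]
handle_point [0.5523, 0.1915, 0.0949] 0.46 tool mm [-0.7, -171.6, 152.8]
trigger_point [0.5748, 0.0496, 0.1243] 0.6 tool mm [3.0, -28.0, 123.4]
trigger_point [0.5552, 0.151, 0.0693] 0.53 tool mm [-3.2, -131.1, 178.4]
pad_face [0.5564, 0.1911, 0.0936] 0.93 tool mm [3.3, -170.7, 154.1]
fixed_face [0.5639, 0.1188, 0.0939] 0.77 tool mm [1.2, -98.0, 153.8]
block [0.3904, 0.0944, 0.0014] 0.98 tool mm [-174.0, -96.5, 246.3]
block [0.5549, 0.1525, 0.0699] 0.9 tool mm [-3.3, -132.6, 177.8]
block [0.7152, 0.2059, -0.0045] 0.55 tool mm [162.6, -164.5, 252.3]
2.5667 [0.5754 0.0215 0.2477] [[0.991, 0.131, 0.0], [0.131, -0.991, 0.0], [0.0, -0.0, -1.0]] [ 1.01  0.07 -0.29] 0.0 0.9991721343601349
[[-0.0, -0.965, -0.263, 0.072], [1.0, -0.0, -0.0, -0.0], [0.0, -0.263, 0.965, -0.137], [0.0, 0.0, 0.0, 1.0]] 327.72700943255796
```

View pics/w1.png

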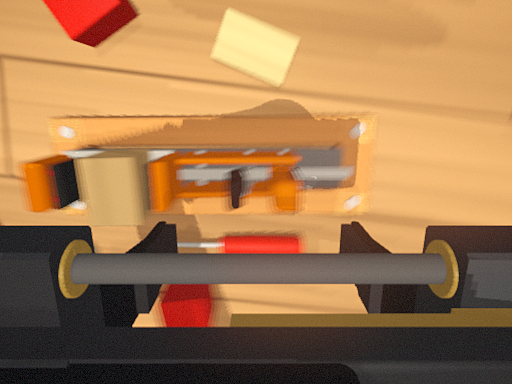

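The handle is at wrist-view pixel (287,185), the black trigger at (237,185), the block at (112,187) and the pad at (65,183). The bar is aligned with the closing line to within 1°. I'll shift slightly and descend.

Call:
{"method": "servo_tool", "body": {
  "slide": [
    [0.0025,-0.003,0.02],
    [0.0025,-0.003,0.05],
    [0.0025,-0.003,0.08],
    [0.0025,-0.003,0.105],
    [0.0025,-0.003,0.12]
  ],
  "spin": [0,0,0,0,0],
  "grip": [0,0,0,0,0]
}}

```text
time_s: 3.28
tcp_pos: [0.5747, 0.0274, 0.1249]
ee_rot: [[0.992, 0.127, -0.004], [0.127, -0.992, -0.001], [-0.004, 0.0, -1.0]]
wrist_force: [-0.3, -0.3, 0.6]
gripper_width: 0.997
gripper_force: 0.0
```

Call:
{"method": "servo_tool", "body": {
  "slide": [
    [0,0,0],
    [0,0,0],
    [0,0,0],
    [0,0,0],
    [0,0,0]
  ],
  "spin": [0,0,0,0,0],
  "grip": [0.15,0.2,0.25,0.28,0.3]
}}

```text
time_s: 3.7
tcp_pos: [0.5778, 0.0266, 0.1293]
ee_rot: [[0.992, 0.127, 0.003], [0.127, -0.992, 0.001], [0.003, -0.0, -1.0]]
wrist_force: [0.1, -1.0, 1.8]
gripper_width: 0.739
gripper_force: 0.5
```

```bash
python3 - <<'E'
from h import *
wrist("w2")
E
```

```text
handle_point [0.5798, 0.0036, 0.1209] 0.98 tool mm [-0.9, 23.1, 8.4]
fixed_face [0.5617, 0.1177, 0.0927] 0.94 tool mm [-4.6, -92.4, 36.6]
fixed_face [0.5544, 0.153, 0.0676] 0.4 tool mm [-7.4, -128.3, 61.7]
block [0.5533, 0.1507, 0.0695] 0.68 tool mm [-8.8, -126.2, 59.8]
3.7 [0.5778 0.0266 0.1293] [[0.992, 0.127, 0.003], [0.127, -0.992, 0.001], [0.003, -0.0, -1.0]] [ 0.08 -1.    1.8 ] 0.5122660760366671 0.7385279607863776
```

View pics/w2.png

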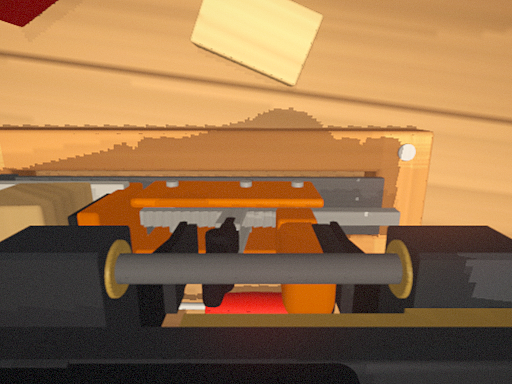

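The fingers straddle the handle at (305,265) and the trigger at (225,260), and the handle-side finger is just touching. At least 15 mm of slack remains, so the first two strokes cannot reach the block.

Call:
{"method": "servo_tool", "body": {
  "slide": [
    [0,0,0],
    [0,0,0],
    [0,0,0],
    [0,0,0],
    [0,0,0]
  ],
  "spin": [0,0,0,0,0],
  "grip": [0.35,0.4,0.45,0.48,0.5]
}}

```text
time_s: 4.42
tcp_pos: [0.577, 0.0263, 0.1277]
ee_rot: [[0.992, 0.126, 0.0], [0.126, -0.992, 0.0], [0.0, -0.0, -1.0]]
wrist_force: [0.4, -0.8, 2.5]
gripper_width: 0.53
gripper_force: 4.8
```

Call:
{"method": "servo_tool", "body": {
  "slide": [
    [0,0,0],
    [0,0,0],
    [0,0,0],
    [0,0,0],
    [0,0,0]
  ],
  "spin": [0,0,0,0,0],
  "grip": [0.52,0.54,0.56,0.57,0.57]
}}

```text
time_s: 4.83
tcp_pos: [0.577, 0.0263, 0.1277]
ee_rot: [[0.992, 0.126, 0.0], [0.126, -0.992, -0.0], [0.0, 0.0, -1.0]]
wrist_force: [-0.8, -0.5, 3.2]
gripper_width: 0.435
gripper_force: 4.9
```

Call:
{"method": "servo_tool", "body": {
  "slide": [
    [0,0,0],
    [0,0,0],
    [0,0,0],
    [0,0,0],
    [0,0,0]
  ],
  "spin": [0,0,0,0,0],
  "grip": [0.57,0.57,0.57,0.57,0.57]
}}

```text
time_s: 5.25
tcp_pos: [0.577, 0.0263, 0.1277]
ee_rot: [[0.992, 0.126, 0.0], [0.126, -0.992, 0.0], [0.0, 0.0, -1.0]]
wrist_force: [0.4, -0.8, 3.6]
gripper_width: 0.432
gripper_force: 8.8
```

```bash
python3 - <<'E'
from h import *
wrist("w3",("handle_point","trigger_point"))
p=capture("top");[print(n,best(tip_of,n,"top")) for n in("pad_face","block","trigger_point")]
E
```

```text
handle_point [0.5757, 0.0169, 0.1214] 0.67 tool mm [-2.5, 9.1, 6.3]
trigger_point [0.5736, 0.0409, 0.1223] 0.81 tool mm [-1.6, -14.9, 5.4]
5.25 [0.577  0.0263 0.1277] [[0.992, 0.126, 0.0], [0.126, -0.992, 0.0], [0.0, 0.0, -1.0]] [ 0.41 -0.76  3.57] 8.81028299360539 0.4316293432647617
pad_face [([0.5728, 0.0181, 0.0], 0.5)]
block [([0.555, 0.1652, 0.0697], 0.74), ([0.3892, 0.091, 0.0017], 0.68), ([0.7166, 0.203, 0.0003], 0.48)]
trigger_point []
```

The first full stroke reached its end stop at opening 0.435, and the clamp centred itself. Next is release and the second stroke.

Call:
{"method": "servo_tool", "body": {
  "slide": [
    [0,0,0],
    [0,0,0],
    [0,0,0],
    [0,0,0],
    [0,0,0]
  ],
  "spin": [0,0,0,0,0],
  "grip": [0.45,0.35,0.28,0.28,0.28]
}}

```text
time_s: 6.02
tcp_pos: [0.5761, 0.0262, 0.1266]
ee_rot: [[0.992, 0.126, -0.002], [0.126, -0.992, -0.0], [-0.002, 0.0, -1.0]]
wrist_force: [-0.5, -0.5, 0.0]
gripper_width: 0.689
gripper_force: 0.0
```

Call:
{"method": "servo_tool", "body": {
  "slide": [
    [0,0,0],
    [0,0,0],
    [0,0,0],
    [0,0,0],
    [0,0,0]
  ],
  "spin": [0,0,0,0,0],
  "grip": [0.28,0.28,0.35,0.42,0.48]
}}

```text
time_s: 6.43
tcp_pos: [0.5767, 0.0259, 0.1274]
ee_rot: [[0.992, 0.126, -0.001], [0.126, -0.992, -0.0], [-0.001, 0.0, -1.0]]
wrist_force: [0.3, 0.1, -1.0]
gripper_width: 0.585
gripper_force: 3.5
```

Call:
{"method": "servo_tool", "body": {
  "slide": [
    [0,0,0],
    [0,0,0],
    [0,0,0],
    [0,0,0],
    [0,0,0]
  ],
  "spin": [0,0,0,0,0],
  "grip": [0.51,0.54,0.565,0.57,0.57]
}}

```text
time_s: 6.85
tcp_pos: [0.5767, 0.0262, 0.1274]
ee_rot: [[0.992, 0.126, -0.001], [0.126, -0.992, -0.0], [-0.001, 0.0, -1.0]]
wrist_force: [-0.4, -0.5, -0.9]
gripper_width: 0.437
gripper_force: 5.7
```

```bash
python3 - <<'E'
from h import *
s=sense();print(s["gripper_width"],s["gripper_force"])
for c in("top","side"):
  p=capture(c);[print(c,n,best(tip_of,n,c)) for n in("pad_face","fixed_face","block")]
  im=p["pixels"]
  X=np.array([.56,.14,.1]);q=p["R"]@X+p["t"];u=int(p["fx"]*q[0]/q[2]+p["cx"]);v=int(p["fy"]*q[1]/q[2]+p["cy"])
  cv2.imwrite(f"pics/{c}2.png",cv2.resize(im[max(v-35,0):v+35,u-50:u+50],None,fx=8,fy=8,interpolation=cv2.INTER_CUBIC))
wrist("w4",("pad_face","block","fixed_face"))
E
```

```text
0.4367572631644788 5.651742490117613
top pad_face [([0.572, 0.0189, 0.0014], 0.23)]
top fixed_face [([0.5613, 0.132, 0.0943], 0.56), ([0.58, 0.0038, 0.0001], 0.5)]
top block [([0.5548, 0.1608, 0.0688], 0.72), ([0.7138, 0.2086, -0.0003], 0.62), ([0.3905, 0.0933, 0.0021], 0.52)]
side pad_face [([0.5533, 0.1898, 0.0943], 0.37)]
side fixed_face [([0.5622, 0.1335, 0.0902], 0.7)]
side block [([0.4204, 0.2396, 0.0027], 0.8), ([0.5555, 0.1601, 0.0723], 0.61), ([0.3887, 0.0951, -0.0001], 0.61)]
block [0.5527, 0.1642, 0.0693] 0.71 tool mm [-6.4, -139.9, 58.1]
block [0.4151, 0.2374, -0.0004] 0.55 tool mm [-133.6, -229.8, 127.9]
block [0.5757, 0.0412, 0.1234] 0.52 tool mm [1.0, -15.0, 4.0]
fixed_face [0.5621, 0.1342, 0.09] 0.56 tool mm [-0.8, -109.0, 37.4]
7.25 [0.5766 0.0262 0.1274] [[0.992, 0.126, -0.001], [0.126, -0.992, -0.0], [-0.001, 0.0, -1.0]] [-1.57 -1.52 -0.98] 9.389316385131679 0.4331983902305149
```

View pics/top2.png

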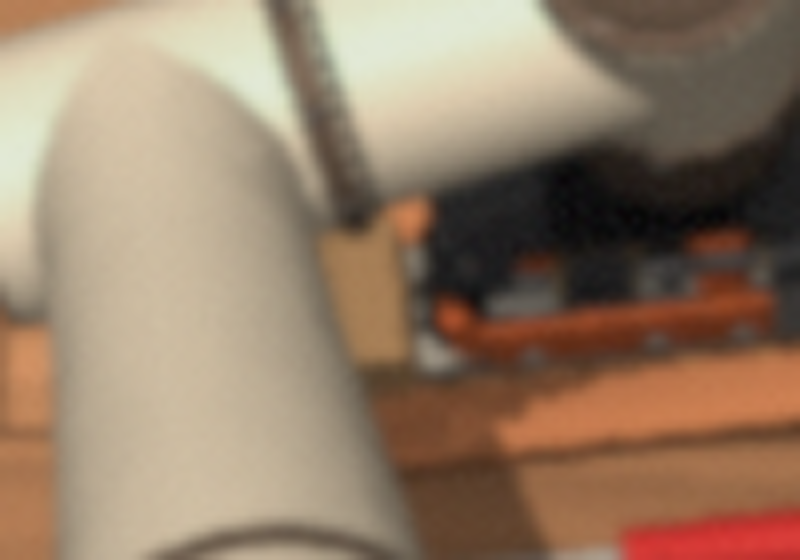

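View pics/side2.png

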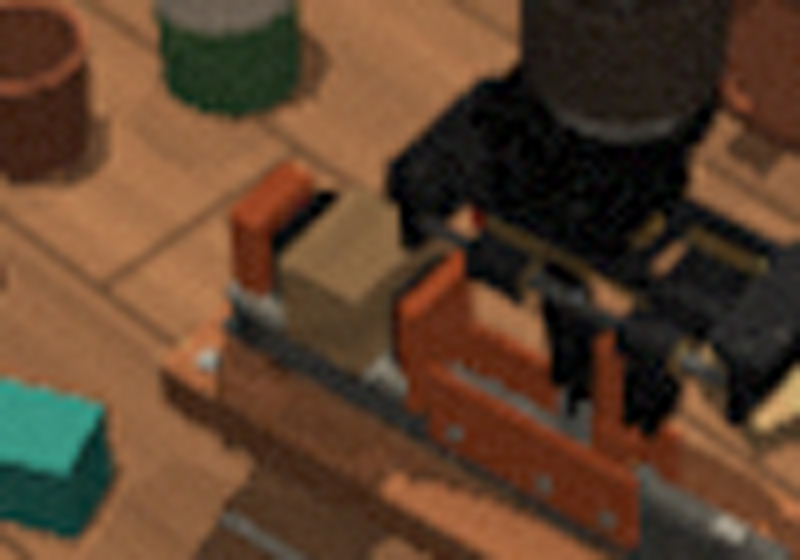

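The side crop shows the pad near (300,215) almost touching the block, and a gap of several mm between the block and the fixed jaw at (395,270). About 13 mm of slack remains, so I'll do stroke 3 while watching the force.

Call:
{"method": "servo_tool", "body": {
  "slide": [
    [0,0,0],
    [0,0,0],
    [0,0,0],
    [0,0,0],
    [0,0,0]
  ],
  "spin": [0,0,0,0,0],
  "grip": [0.45,0.35,0.28,0.28,0.28]
}}

```text
time_s: 7.87
tcp_pos: [0.5776, 0.0265, 0.1279]
ee_rot: [[0.992, 0.127, 0.002], [0.127, -0.992, 0.0], [0.002, 0.0, -1.0]]
wrist_force: [0.6, 0.6, -0.3]
gripper_width: 0.691
gripper_force: 0.0
```

Call:
{"method": "servo_tool", "body": {
  "slide": [
    [0,0,0],
    [0,0,0],
    [0,0,0],
    [0,0,0],
    [0,0,0]
  ],
  "spin": [0,0,0,0,0],
  "grip": [0.28,0.28,0.35,0.42,0.48]
}}

```text
time_s: 8.28
tcp_pos: [0.5772, 0.026, 0.1277]
ee_rot: [[0.992, 0.126, 0.001], [0.126, -0.992, -0.0], [0.001, 0.0, -1.0]]
wrist_force: [0.4, -1.8, 0.7]
gripper_width: 0.583
gripper_force: 3.5
```

Call:
{"method": "servo_tool", "body": {
  "slide": [
    [0,0,0],
    [0,0,0],
    [0,0,0],
    [0,0,0],
    [0,0,0]
  ],
  "spin": [0,0,0,0,0],
  "grip": [0.5,0.52,0.54,0.55,0.56]
}}

```text
time_s: 8.7
tcp_pos: [0.5771, 0.0263, 0.1277]
ee_rot: [[0.992, 0.126, 0.001], [0.126, -0.992, 0.0], [0.001, -0.0, -1.0]]
wrist_force: [0.8, -0.8, 0.0]
gripper_width: 0.451
gripper_force: 4.8
```

```bash
python3 - <<'E'
from h import *
s=sense();print(s["time_s"],s["gripper_width"],s["gripper_force"])
for c in("side",):
  p=capture(c);[print(c,n,best(tip_of,n,c)) for n in("pad_face","fixed_face","block")]
wrist("w5",("fixed_face",))
s=sense();print(s["gripper_width"],s["gripper_force"])
E
```

```text
8.7 0.45140453743944425 4.830490082608776
side pad_face [([0.5521, 0.184, 0.0915], 0.35)]
side fixed_face [([0.5866, -0.4344, 0.0053], 0.69), ([0.5592, 0.1332, 0.0939], 0.65)]
side block [([0.421, 0.2414, 0.0008], 0.89), ([0.3875, 0.0927, 0.0001], 0.82), ([0.2919, 0.2257, -0.0005], 0.8)]
fixed_face [0.5633, 0.1291, 0.0932] 0.91 tool mm [-0.8, -103.7, 34.5]
8.9 [0.5771 0.0263 0.1277] [[0.992, 0.126, 0.001], [0.126, -0.992, 0.0], [0.001, 0.0, -1.0]] [ 1.07 -1.44  1.57] 4.830721775083475 0.44236640203567074
0.4445126497813407 4.829338405688759
```

Call:
{"method": "servo_tool", "body": {
  "slide": [
    [0,0,0],
    [0,0,0],
    [0,0,0],
    [0,0,0],
    [0,0,0]
  ],
  "spin": [0,0,0,0,0],
  "grip": [0.57,0.57,0.57,0.57,0.57]
}}

```text
time_s: 9.42
tcp_pos: [0.5771, 0.0263, 0.1277]
ee_rot: [[0.992, 0.126, 0.001], [0.126, -0.992, 0.0], [0.001, 0.0, -1.0]]
wrist_force: [1.1, -0.9, 1.3]
gripper_width: 0.432
gripper_force: 8.8
```

Call:
{"method": "servo_tool", "body": {
  "slide": [
    [0,0,0],
    [0,0,0],
    [0,0,0],
    [0,0,0],
    [0,0,0]
  ],
  "spin": [0,0,0,0,0],
  "grip": [0.45,0.35,0.28,0.28,0.28]
}}

```text
time_s: 9.83
tcp_pos: [0.576, 0.0261, 0.1269]
ee_rot: [[0.992, 0.126, -0.002], [0.126, -0.992, -0.0], [-0.002, 0.0, -1.0]]
wrist_force: [-0.4, 0.1, -0.1]
gripper_width: 0.69
gripper_force: 0.0
```

Call:
{"method": "servo_tool", "body": {
  "slide": [
    [0,0,0],
    [0,0,0],
    [0,0,0],
    [0,0,0],
    [0,0,0]
  ],
  "spin": [0,0,0,0,0],
  "grip": [0.28,0.28,0.32,0.36,0.4]
}}

```text
time_s: 10.25
tcp_pos: [0.5767, 0.026, 0.1275]
ee_rot: [[0.992, 0.126, -0.0], [0.126, -0.992, -0.0], [-0.001, 0.0, -1.0]]
wrist_force: [0.4, -0.4, -0.6]
gripper_width: 0.638
gripper_force: 2.7
```

Call:
{"method": "servo_tool", "body": {
  "slide": [
    [0,0,0],
    [0,0,0],
    [0,0,0],
    [0,0,0],
    [0,0,0]
  ],
  "spin": [0,0,0,0,0],
  "grip": [0.41,0.42,0.43,0.44,0.44]
}}

```text
time_s: 10.67
tcp_pos: [0.5767, 0.0262, 0.1275]
ee_rot: [[0.992, 0.126, -0.0], [0.126, -0.992, -0.0], [-0.0, -0.0, -1.0]]
wrist_force: [0.0, -0.6, -0.3]
gripper_width: 0.563
gripper_force: 4.8
```

Call:
{"method": "servo_tool", "body": {
  "slide": [
    [0,0,0],
    [0,0,0],
    [0,0,0],
    [0,0,0],
    [0,0,0]
  ],
  "spin": [0,0,0,0,0],
  "grip": [0.45,0.46,0.47,0.48,0.48]
}}

```text
time_s: 11.08
tcp_pos: [0.5767, 0.0263, 0.1275]
ee_rot: [[0.992, 0.126, -0.0], [0.126, -0.992, -0.0], [-0.0, 0.0, -1.0]]
wrist_force: [-1.1, -1.2, -0.6]
gripper_width: 0.527
gripper_force: 5.1
```

Call:
{"method": "servo_tool", "body": {
  "slide": [
    [0,0,0],
    [0,0,0],
    [0,0,0],
    [0,0,0],
    [0,0,0]
  ],
  "spin": [0,0,0,0,0],
  "grip": [0.49,0.5,0.51,0.51,0.51]
}}

```text
time_s: 11.5
tcp_pos: [0.5767, 0.0262, 0.1275]
ee_rot: [[0.992, 0.126, -0.0], [0.126, -0.992, -0.0], [-0.0, -0.0, -1.0]]
wrist_force: [-0.2, -0.7, -0.6]
gripper_width: 0.495
gripper_force: 5.4
```

Call:
{"method": "servo_tool", "body": {
  "slide": [
    [0,0,0],
    [0,0,0],
    [0,0,0],
    [0,0,0],
    [0,0,0]
  ],
  "spin": [0,0,0,0,0],
  "grip": [0.52,0.53,0.54,0.54,0.54]
}}

```text
time_s: 11.92
tcp_pos: [0.5767, 0.0262, 0.1275]
ee_rot: [[0.992, 0.126, -0.0], [0.126, -0.992, -0.0], [-0.0, 0.0, -1.0]]
wrist_force: [-1.3, -0.6, -0.3]
gripper_width: 0.462
gripper_force: 5.5
```

Call:
{"method": "servo_tool", "body": {
  "slide": [
    [0,0,0],
    [0,0,0],
    [0,0,0],
    [0,0,0],
    [0,0,0]
  ],
  "spin": [0,0,0,0,0],
  "grip": [0.55,0.56,0.56,0.56,0.56]
}}

```text
time_s: 12.33
tcp_pos: [0.5767, 0.0262, 0.1275]
ee_rot: [[0.992, 0.126, -0.0], [0.126, -0.992, -0.0], [-0.0, 0.0, -1.0]]
wrist_force: [-2.3, -1.2, 0.0]
gripper_width: 0.442
gripper_force: 5.6
```

Call:
{"method": "servo_tool", "body": {
  "slide": [
    [0,0,0],
    [0,0,0],
    [0,0,0],
    [0,0,0],
    [0,0,0]
  ],
  "spin": [0,0,0,0,0],
  "grip": [0.565,0.57,0.57,0.57,0.57]
}}

```text
time_s: 12.75
tcp_pos: [0.5767, 0.0263, 0.1275]
ee_rot: [[0.992, 0.126, -0.0], [0.126, -0.992, -0.0], [-0.0, -0.0, -1.0]]
wrist_force: [-2.9, -1.7, -0.6]
gripper_width: 0.438
gripper_force: 9.4
```

```bash
python3 - <<'E'
from h import *
s=sense();print(s["time_s"],s["gripper_width"],s["gripper_force"])
p=capture("side");[print(n,best(tip_of,n,"side")) for n in("pad_face","fixed_face","block")]
X=np.array([.56,.15,.1]);q=p["R"]@X+p["t"];u=int(p["fx"]*q[0]/q[2]+p["cx"]);v=int(p["fy"]*q[1]/q[2]+p["cy"])
cv2.imwrite("pics/side4.png",cv2.resize(p["pixels"][v-30:v+30,u-40:u+40],None,fx=10,fy=10,interpolation=cv2.INTER_CUBIC))
E
```

```text
12.75 0.43808311308569364 9.430820625384513
pad_face [([0.588, -0.4307, 0.0031], 0.3)]
fixed_face [([0.5619, 0.1353, 0.0921], 0.52), ([0.5804, 0.003, 0.0012], 0.41)]
block [([0.3913, 0.0935, 0.0001], 0.89), ([0.29, 0.2244, -0.0035], 0.77), ([0.418, 0.2389, 0.0047], 0.53)]
```

View pics/side4.png

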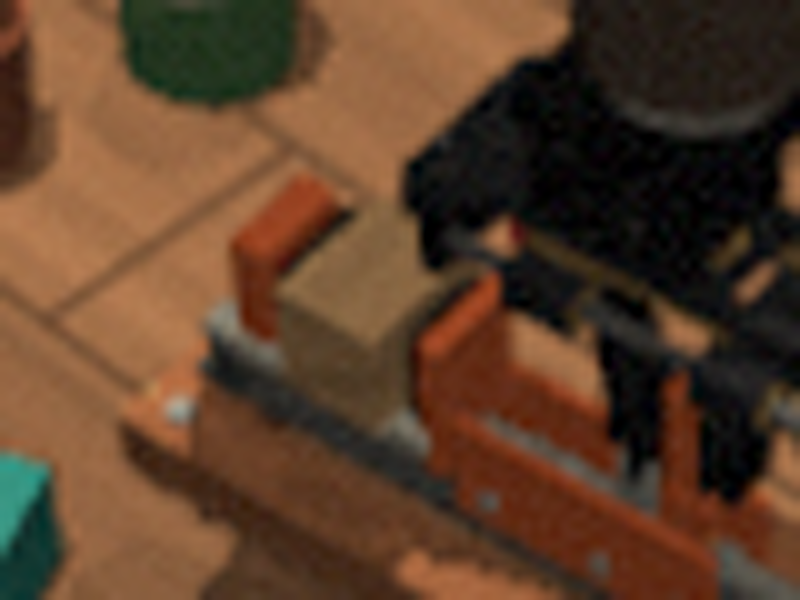

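The block is now against the moving pad at (330,220), with only a sliver left before the fixed jaw at (430,310). I'll release and do stroke 5 in fine steps.

Call:
{"method": "servo_tool", "body": {
  "slide": [
    [0,0,0],
    [0,0,0],
    [0,0,0],
    [0,0,0],
    [0,0,0]
  ],
  "spin": [0,0,0,0,0],
  "grip": [0.45,0.35,0.28,0.28,0.28]
}}

```text
time_s: 13.37
tcp_pos: [0.5778, 0.0266, 0.128]
ee_rot: [[0.992, 0.127, 0.002], [0.127, -0.992, 0.0], [0.002, 0.0, -1.0]]
wrist_force: [0.2, -0.2, 0.4]
gripper_width: 0.692
gripper_force: 0.0
```

Call:
{"method": "servo_tool", "body": {
  "slide": [
    [0,0,0],
    [0,0,0],
    [0,0,0],
    [0,0,0],
    [0,0,0]
  ],
  "spin": [0,0,0,0,0],
  "grip": [0.28,0.28,0.32,0.34,0.36]
}}

```text
time_s: 13.78
tcp_pos: [0.5771, 0.0262, 0.1277]
ee_rot: [[0.992, 0.126, 0.0], [0.126, -0.992, -0.0], [0.0, 0.0, -1.0]]
wrist_force: [1.4, -0.3, -0.5]
gripper_width: 0.657
gripper_force: 2.5
```

Call:
{"method": "servo_tool", "body": {
  "slide": [
    [0,0,0],
    [0,0,0],
    [0,0,0],
    [0,0,0],
    [0,0,0]
  ],
  "spin": [0,0,0,0,0],
  "grip": [0.37,0.38,0.39,0.4,0.4]
}}

```text
time_s: 14.2
tcp_pos: [0.577, 0.0263, 0.1277]
ee_rot: [[0.992, 0.126, 0.0], [0.126, -0.992, -0.0], [0.0, 0.0, -1.0]]
wrist_force: [0.8, -1.7, 0.0]
gripper_width: 0.605
gripper_force: 2.7
```

Call:
{"method": "servo_tool", "body": {
  "slide": [
    [0,0,0],
    [0,0,0],
    [0,0,0],
    [0,0,0],
    [0,0,0]
  ],
  "spin": [0,0,0,0,0],
  "grip": [0.41,0.42,0.42,0.42,0.42]
}}

```text
time_s: 14.62
tcp_pos: [0.577, 0.0263, 0.1277]
ee_rot: [[0.992, 0.126, 0.0], [0.126, -0.992, 0.0], [0.0, -0.0, -1.0]]
wrist_force: [1.2, -1.4, 1.2]
gripper_width: 0.585
gripper_force: 4.4
```

Call:
{"method": "servo_tool", "body": {
  "slide": [
    [0,0,0],
    [0,0,0],
    [0,0,0],
    [0,0,0],
    [0,0,0]
  ],
  "spin": [0,0,0,0,0],
  "grip": [0.43,0.44,0.44,0.44,0.44]
}}

```text
time_s: 15.03
tcp_pos: [0.5771, 0.0263, 0.1277]
ee_rot: [[0.992, 0.126, 0.0], [0.126, -0.992, 0.0], [0.0, -0.0, -1.0]]
wrist_force: [0.5, -0.2, 1.3]
gripper_width: 0.565
gripper_force: 5.1
```

Call:
{"method": "servo_tool", "body": {
  "slide": [
    [0,0,0],
    [0,0,0],
    [0,0,0],
    [0,0,0],
    [0,0,0]
  ],
  "spin": [0,0,0,0,0],
  "grip": [0.45,0.46,0.46,0.46,0.46]
}}

```text
time_s: 15.45
tcp_pos: [0.5771, 0.0263, 0.1277]
ee_rot: [[0.992, 0.126, 0.0], [0.126, -0.992, 0.0], [0.0, 0.0, -1.0]]
wrist_force: [1.5, -0.9, 0.8]
gripper_width: 0.541
gripper_force: 5.1
```

Call:
{"method": "servo_tool", "body": {
  "slide": [
    [0,0,0],
    [0,0,0],
    [0,0,0],
    [0,0,0],
    [0,0,0]
  ],
  "spin": [0,0,0,0,0],
  "grip": [0.47,0.48,0.48,0.48,0.48]
}}

```text
time_s: 15.87
tcp_pos: [0.577, 0.0263, 0.1277]
ee_rot: [[0.992, 0.126, 0.0], [0.126, -0.992, 0.0], [0.0, 0.0, -1.0]]
wrist_force: [1.0, -0.9, 2.9]
gripper_width: 0.522
gripper_force: 5.1
```

Call:
{"method": "servo_tool", "body": {
  "slide": [
    [0,0,0],
    [0,0,0],
    [0,0,0],
    [0,0,0],
    [0,0,0]
  ],
  "spin": [0,0,0,0,0],
  "grip": [0.49,0.5,0.5,0.5,0.5]
}}

```text
time_s: 16.28
tcp_pos: [0.577, 0.0263, 0.1276]
ee_rot: [[0.992, 0.126, 0.0], [0.126, -0.992, 0.0], [0.0, 0.0, -1.0]]
wrist_force: [0.8, -0.7, 2.2]
gripper_width: 0.503
gripper_force: 5.1
```

Call:
{"method": "servo_tool", "body": {
  "slide": [
    [0,0,0],
    [0,0,0],
    [0,0,0],
    [0,0,0],
    [0,0,0]
  ],
  "spin": [0,0,0,0,0],
  "grip": [0.51,0.52,0.52,0.52,0.52]
}}

```text
time_s: 16.7
tcp_pos: [0.5771, 0.0263, 0.1277]
ee_rot: [[0.992, 0.126, 0.0], [0.126, -0.992, 0.0], [0.0, -0.0, -1.0]]
wrist_force: [2.0, -0.9, 2.8]
gripper_width: 0.483
gripper_force: 5.1
```

Call:
{"method": "servo_tool", "body": {
  "slide": [
    [0,0,0],
    [0,0,0],
    [0,0,0],
    [0,0,0],
    [0,0,0]
  ],
  "spin": [0,0,0,0,0],
  "grip": [0.53,0.54,0.54,0.54,0.54]
}}

```text
time_s: 17.12
tcp_pos: [0.577, 0.0263, 0.1276]
ee_rot: [[0.992, 0.126, 0.0], [0.126, -0.992, 0.0], [0.0, -0.0, -1.0]]
wrist_force: [2.8, -1.8, 1.9]
gripper_width: 0.464
gripper_force: 7.1
```

Contact has begun (7.1 N). I'll keep stepping gently.

Call:
{"method": "servo_tool", "body": {
  "slide": [
    [0,0,0],
    [0,0,0],
    [0,0,0],
    [0,0,0],
    [0,0,0]
  ],
  "spin": [0,0,0,0,0],
  "grip": [0.545,0.55,0.55,0.55,0.55]
}}

```text
time_s: 17.53
tcp_pos: [0.577, 0.0263, 0.1276]
ee_rot: [[0.992, 0.126, 0.0], [0.126, -0.992, 0.0], [0.0, -0.0, -1.0]]
wrist_force: [2.1, -0.8, 2.7]
gripper_width: 0.449
gripper_force: 8.2
```

Call:
{"method": "servo_tool", "body": {
  "slide": [
    [0,0,0],
    [0,0,0],
    [0,0,0],
    [0,0,0],
    [0,0,0]
  ],
  "spin": [0,0,0,0,0],
  "grip": [0.555,0.555,0.555,0.555,0.555]
}}

```text
time_s: 17.95
tcp_pos: [0.577, 0.0263, 0.1277]
ee_rot: [[0.992, 0.126, 0.0], [0.126, -0.992, 0.0], [0.0, 0.0, -1.0]]
wrist_force: [2.4, -1.1, 2.8]
gripper_width: 0.445
gripper_force: 8.7
```

Call:
{"method": "servo_tool", "body": {
  "slide": [
    [0,0,0],
    [0,0,0],
    [0,0,0],
    [0,0,0],
    [0,0,0]
  ],
  "spin": [0,0,0,0,0],
  "grip": [0.56,0.56,0.56,0.56,0.56]
}}

```text
time_s: 18.37
tcp_pos: [0.577, 0.0263, 0.1277]
ee_rot: [[0.992, 0.126, 0.0], [0.126, -0.992, 0.0], [0.0, 0.0, -1.0]]
wrist_force: [3.4, -0.3, 3.7]
gripper_width: 0.44
gripper_force: 9.3
```

The end stop would leave only about 11–12 N on the block, so I'll complete this tooth, release fully and grip on the next stroke.

Call:
{"method": "servo_tool", "body": {
  "slide": [
    [0,0,0],
    [0,0,0],
    [0,0,0],
    [0,0,0],
    [0,0,0]
  ],
  "spin": [0,0,0,0,0],
  "grip": [0.565,0.57,0.57,0.57,0.57]
}}

```text
time_s: 18.78
tcp_pos: [0.577, 0.0263, 0.1276]
ee_rot: [[0.992, 0.126, 0.0], [0.126, -0.992, 0.0], [0.0, -0.0, -1.0]]
wrist_force: [3.0, -1.2, 3.8]
gripper_width: 0.433
gripper_force: 12.3
```

Call:
{"method": "servo_tool", "body": {
  "slide": [
    [0,0,0],
    [0,0,0],
    [0,0,0],
    [0,0,0],
    [0,0,0]
  ],
  "spin": [0,0,0,0,0],
  "grip": [0.45,0.35,0.28,0.28,0.28]
}}

```text
time_s: 19.2
tcp_pos: [0.5751, 0.0259, 0.1262]
ee_rot: [[0.992, 0.126, -0.005], [0.126, -0.992, -0.001], [-0.005, 0.0, -1.0]]
wrist_force: [-0.6, 0.8, 0.2]
gripper_width: 0.688
gripper_force: 0.0
```

Call:
{"method": "servo_tool", "body": {
  "slide": [
    [0,0,0],
    [0,0,0],
    [0,0,0],
    [0,0,0],
    [0,0,0]
  ],
  "spin": [0,0,0,0,0],
  "grip": [0.28,0.28,0.3,0.32,0.33]
}}

```text
time_s: 19.62
tcp_pos: [0.5767, 0.0262, 0.1275]
ee_rot: [[0.992, 0.126, -0.0], [0.126, -0.992, -0.0], [-0.0, 0.0, -1.0]]
wrist_force: [-0.7, 0.2, 0.8]
gripper_width: 0.684
gripper_force: 0.0
```

Call:
{"method": "servo_tool", "body": {
  "slide": [
    [0,0,0],
    [0,0,0],
    [0,0,0],
    [0,0,0],
    [0,0,0]
  ],
  "spin": [0,0,0,0,0],
  "grip": [0.34,0.35,0.35,0.35,0.35]
}}

```text
time_s: 20.03
tcp_pos: [0.5768, 0.0262, 0.1275]
ee_rot: [[0.992, 0.126, -0.0], [0.126, -0.992, -0.0], [-0.0, 0.0, -1.0]]
wrist_force: [-0.2, -0.2, 0.3]
gripper_width: 0.647
gripper_force: 2.7
```

Call:
{"method": "servo_tool", "body": {
  "slide": [
    [0,0,0],
    [0,0,0],
    [0,0,0],
    [0,0,0],
    [0,0,0]
  ],
  "spin": [0,0,0,0,0],
  "grip": [0.36,0.37,0.37,0.37,0.37]
}}

```text
time_s: 20.45
tcp_pos: [0.5768, 0.0263, 0.1275]
ee_rot: [[0.992, 0.126, -0.0], [0.126, -0.992, -0.0], [-0.0, 0.0, -1.0]]
wrist_force: [-0.2, -0.6, 0.6]
gripper_width: 0.63
gripper_force: 2.8
```

Call:
{"method": "servo_tool", "body": {
  "slide": [
    [0,0,0],
    [0,0,0],
    [0,0,0],
    [0,0,0],
    [0,0,0]
  ],
  "spin": [0,0,0,0,0],
  "grip": [0.38,0.39,0.39,0.39,0.39]
}}

```text
time_s: 20.87
tcp_pos: [0.5768, 0.0263, 0.1275]
ee_rot: [[0.992, 0.126, -0.0], [0.126, -0.992, 0.0], [-0.0, -0.0, -1.0]]
wrist_force: [-0.2, -1.1, 1.0]
gripper_width: 0.612
gripper_force: 6.8
```

Call:
{"method": "servo_tool", "body": {
  "slide": [
    [0,0,0],
    [0,0,0],
    [0,0,0],
    [0,0,0],
    [0,0,0]
  ],
  "spin": [0,0,0,0,0],
  "grip": [0.4,0.41,0.41,0.41,0.41]
}}

```text
time_s: 21.28
tcp_pos: [0.5768, 0.0263, 0.1276]
ee_rot: [[0.992, 0.126, -0.0], [0.126, -0.992, 0.0], [-0.0, -0.0, -1.0]]
wrist_force: [-1.7, -0.7, 0.3]
gripper_width: 0.596
gripper_force: 8.9
```

Call:
{"method": "servo_tool", "body": {
  "slide": [
    [0,0,0],
    [0,0,0],
    [0,0,0],
    [0,0,0],
    [0,0,0]
  ],
  "spin": [0,0,0,0,0],
  "grip": [0.42,0.43,0.43,0.43,0.43]
}}

```text
time_s: 21.7
tcp_pos: [0.5768, 0.0263, 0.1275]
ee_rot: [[0.992, 0.126, -0.0], [0.126, -0.992, -0.0], [-0.0, -0.0, -1.0]]
wrist_force: [-1.6, -1.3, 1.3]
gripper_width: 0.572
gripper_force: 11.1
```

Call:
{"method": "servo_tool", "body": {
  "slide": [
    [0,0,0],
    [0,0,0],
    [0,0,0],
    [0,0,0],
    [0,0,0]
  ],
  "spin": [0,0,0,0,0],
  "grip": [0.432,0.433,0.433,0.433,0.433]
}}

```text
time_s: 22.12
tcp_pos: [0.5768, 0.0263, 0.1276]
ee_rot: [[0.992, 0.126, -0.0], [0.126, -0.992, -0.0], [-0.0, -0.0, -1.0]]
wrist_force: [-1.7, -1.2, 2.0]
gripper_width: 0.57
gripper_force: 11.5
```

Call:
{"method": "servo_tool", "body": {
  "slide": [
    [0,0,0],
    [0,0,0],
    [0,0,0],
    [0,0,0],
    [0,0,0]
  ],
  "spin": [0,0,0,0,0],
  "grip": [0.433,0.433,0.433,0.433,0.433]
}}

```text
time_s: 22.53
tcp_pos: [0.5768, 0.0263, 0.1276]
ee_rot: [[0.992, 0.126, -0.0], [0.126, -0.992, -0.0], [-0.0, 0.0, -1.0]]
wrist_force: [-2.3, -1.1, 2.1]
gripper_width: 0.57
gripper_force: 11.5
```

```bash
python3 - <<'E'
from h import *
p=capture("side");[print(n,best(tip_of,n,"side")) for n in("pad_face","fixed_face","block")]
X=np.array([.56,.15,.1]);q=p["R"]@X+p["t"];u=int(p["fx"]*q[0]/q[2]+p["cx"]);v=int(p["fy"]*q[1]/q[2]+p["cy"])
cv2.imwrite("pics/side6.png",cv2.resize(p["pixels"][v-30:v+30,u-40:u+40],None,fx=10,fy=10,interpolation=cv2.INTER_CUBIC))
s=sense();print(s["time_s"],s["gripper_width"],s["gripper_force"])
E
```

```text
pad_face []
fixed_face [([0.562, 0.1261, 0.0968], 0.71)]
block [([0.4167, 0.2413, 0.0012], 0.75), ([0.3881, 0.0929, -0.001], 0.74), ([0.2907, 0.224, -0.005], 0.7)]
22.7333 0.5729642423068514 11.486699669310383
```

View pics/side6.png

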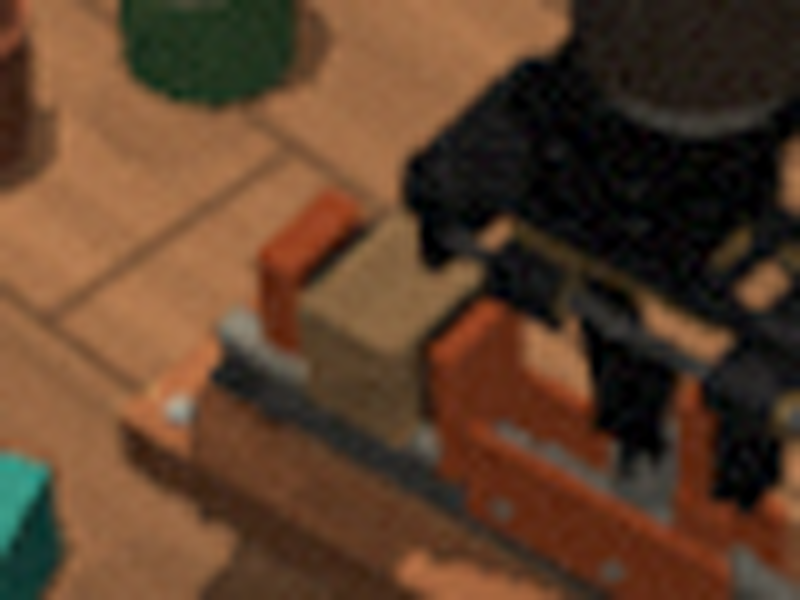

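The block is tight between the moving pad at (330,240) and the fixed jaw's rubber at (440,310). The squeeze holds steady at 11.5 N, which puts about 15 N on the block, so I'm handing in.

```bash
python3 -c "
from station import *
print(finish_job())"
```

```text
the job is handed in; nothing more can be done
None
```

I handed the job in at about 23 s with the pine block gripped between the jaws and the trigger still held squeezed at a steady 11.5 N. That should put about 15 N on the block by the rule you gave; I did not read the pad's own force.

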